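# Weight the crown of a bent-strip glue-up

## Robot

A 6-joint arm with a two-finger parallel gripper is mounted at the origin on the work surface; the furniture and walls round the work are solid. World frame = base frame: x ahead of the robot, y to its left, z up, the work surface at z = 0. Lengths are in m, angles in rad, forces in N, time in s.
With the tool pointing down it reaches from about 0.3 to 1 m from the base axis. Payload 5.1 kg.
Tool frame: the origin (TCP) lies between the finger pads; the fingertips stand 19 mm ahead of it and the grasp point (between the pads) is the TCP; z points along the fingers, y is the direction in which the jaws open and shut (so a half turn about z gives the same grasp; the last joint's range is limited). The gripper opens to 95 mm and grips with 3 to 60 N. Pads are 20 mm wide; open, the fingers measure 119 mm over their backs; the gripper's body (75 mm by 180 mm) begins 59 mm behind the grasp point.
Start: joints at [1.123, 0.124, 1.65, -0, 1.367, -0.083], TCP at [0.232, 0.607, 0.234] pointing down, gripper open.
Joint ranges: [-2.61, 2.61], [-1.02, 2.33], [0.03, 2.71], [-1.35, 4.49], [0.32, 2.68], [-2.91, 2.91]. Speed limits (rad/s): [2.57, 2.57, 3.14, 3.14, 3.14, 3.14].

## Interface

Orientations are given as a unit quaternion [w, x, y, z].
In Python, from station import bot gives the robot as it stands.
- The arm moves only by the tool drive_tool, never from a script. Its arguments are lists of equal length, an entry for each row: "delta_rot": the turn, a rotation vector about the tool's x, y, z in rad, a list of three; "travel": the shift along the tool's x, y, z in m, a list of three; "jaw": the opening, from 0 (shut) to 1 (fully open). In form: {"delta_rot": [[rx, ry, rz], ...], "travel": [[x, y, z], ...], "jaw": [jaw, ...]}. A call has 1 to 8 rows; each row is the pose to reach, as a shift and turn from the pose measured when the call began, along the tool's axes at that moment; what a row does not reach only later rows make up. A row lasts 1/10 s, in which the tool goes at most 50 mm and 8.59 degrees, less where a joint would pass 70% of its speed; a pose out of reach is approached as far as the arm can. A call with a gripper value outside its range is refused whole. The fingers move at their own pace and stop on an object; "grip_force" is the grip in N (left out, the last holds). Time passes only in rows, so rows that repeat a pose let the fingers close. It gives the time, the measured TCP pose, the force and the opening at its end, in the units of the state.
- bot.get_obs(): the state, without advancing time (a new reading comes with each control period).
- bot.snapshot(name): name is "scene" or "top" or "wrist"; returns (picture, depth): 480x640x3 uint8, red, green, blue; 480x640 float32, m along the optical axis (not along the pixel's ray), 0 where there is no reading.
- bot.camera_model(name): a dict with "mtx" (3x3 intrinsics, pixels), "pose" (4x4, takes a point from camera to world coordinates). Camera axes: x right, y down, z forward; pixel columns grow to the right and rows downward; lengths in m; the calibration is good to about 2 mm. The wrist camera is an equidistant fisheye: a pixel r from the principal point sees the ray r / f radians off the axis. A picture is of the moment at which its call begins: read the wrist's pose just before it. camera_model takes no time and is no camera call; for the wrist camera it gives the pose at the moment of the call.
- bot.finish_job(): hands the job in, once; it reports no verdict.
The state is a dict: "t": time; "joints": joint angles; "joint_velocities": joint speeds; "tau": joint torques, N m; "position": TCP position; "ee_rot": TCP orientation; "ft_force": force on the tool from outside, world axes, zero at the start; "torque": the same for the moment, N m; "finger_gap": opening from 0.0 (shut) to 1.0 (fully open).
Only numpy, scipy, OpenCV 4.12 (cv2) and the standard library are available. Lean on these libraries where they do the work, as an engineer would, in place of code of your own. Each camera call takes 0.05 s, during which the arm holds its last target.

## Task

The bent strip on the curved former is being glued, and pressing starts at its crown. Set the mid-sized wooden block (the one just longer than the strip is wide) gently on the crown, centred, level and square across the strip, so that it stands balanced by itself for a moment; then take the weighted arm by its ball knob and lower it gently until its foot rests on the block, and let go. Do not let the arm fall, and leave the things round about where they stand.

Things in the scene. Friction and masses are not known exactly. Their poses are not given: they have to be found in the camera images.
- press_block: loose wooden block, the middle one of three, 56 (own x) x 110 (own y, its length) x 41 mm high (own z), 0.11 to 0.23 kg; lies flat on the bench; origin at the centre of its underside. Off the crown's line by 5 mm it still balances but leans by 5 degrees; by more than about 20 mm it slides off
- press_jig: fixed jig: plywood base board 112 mm wide (own y), 18 mm thick, own x -98 to +170 mm, with a former and a thin wooden strip bent over it: a smooth round arch of 75 mm radius, ridge along own y, 90 mm wide, 142 mm over its feet, held by cleats 32 mm high. Two cheeks at own x 114 to 160 mm, 172 mm high, 55 mm over all, carry the arm's hinge. Origin on the bench below the crown's middle
- crown (a point): middle of the highest line of the arch, 68 mm above the bench; axes as press_jig's: y along the ridge, x level toward the hinge, z up. The block belongs here: centre of its underside on this point, its 110 mm length along the ridge (either way round)
- hinge_pin (a point): centre of the arm's hinge pin, 130 mm above the bench, at own x = 130 mm of press_jig; the pin runs along press_jig's y
- press_arm (a joint): angle of the weighted arm (rad): 0 level, its place when the foot rests on the block on the crown; grows as it rises; 1.57 upright, 1.85 leaning back on its stop. Free hinge: past upright it leans back by its weight, below upright it falls forward unless held. A steel bar 22 x 10 mm with a 44 mm steel weight, 0.7 kg in all; the foot presses with about 6 N
- ball_knob (a point): centre of the black ball knob, 28 mm diameter, at the arm's end, 190 mm from the pin; clear on both sides along press_jig's y: pinched across y it turns between the fingers as the arm swings. At arm angle q it stands at press_jig's x = 130 - 190 cos q mm, 130 + 190 sin q mm above the bench; with the arm level, 60 mm before the ridge
- press_foot (a point): lowest point of the arm's domed rubber foot, 22 mm diameter, 130 mm from the hinge pin and 21 mm below the bar's middle line; when the arm is level it is straight above the crown, 109 mm above the bench
- long_block: bystander: the largest wooden block, 60 x 150 x 46 mm; origin at the centre of its underside
- small_block: bystander: the smallest wooden block, 35 x 91 x 36 mm; origin at the centre of its underside
- glue_bottle: bystander: bottle 61 mm wide and 214 mm high; origin at the centre of its underside

How it is judged:
On the way:
1. the block stands by itself on the crown: let go, level to 7 degrees, at rest, centred to 15 mm, square to 10 degrees, the arm still up (angle between press_block's own z axis and vertical below 0.122 rad and distance between press_block and crown below 0.015 m and angle between the y axis of press_block and the y axis of press_jig, either way round below 0.175 rad and contact force between press_block and press_jig above 0.3 N and contact force between the fingers and press_block below 0.05 N and linear speed of press_block below 0.02 m/s and value of joint press_arm above 1.2 rad), for 0.5 s.
At the end, for the whole second after the job is handed in: The block lies on the crown of the strip, level to 7 degrees, its underside's centre within 15 mm of the crown's middle, its length along the ridge to 10 degrees, at rest; the arm is level to 0.06 rad and its foot presses on the block; everything is let go (angle between press_block's own z axis and vertical below 0.122 rad and distance between press_block and crown below 0.015 m and angle between the y axis of press_block and the y axis of press_jig, either way round below 0.175 rad and contact force between press_jig and press_block above 4 N and value of joint press_arm between -0.06 and 0.06 rad and linear speed of press_block below 0.01 m/s and z of press_foot in the frame of press_block below 0.044 m); the robot touches nothing.
It fails at once if the block is dropped, jammed or slammed on the former (more than 100 N) (contact force between press_jig and press_block above 100 N).
It fails at once if the arm is let fall (faster than 2 rad/s downward, once below 1.2 rad) (velocity of joint press_arm below -2 rad/s and value of joint press_arm below 1.2 rad).
It fails at once if a bystander is pushed more than 30 mm (distance of any of long_block, small_block, glue_bottle from where it was at the start of the episode above 0.03 m).
It also fails if it takes over 69 s, if anything falls off the work surface, if the arm or the gripper's body presses on something with over 40 N, if the wrist force passes 120 N, or if a joint passes its speed limit or range.

## Working session

There is one attempt and no reset: what is moved stays moved. The work goes in short steps, Python scripts to look and compute and a tool call to move; the robot and the scene stay as the last step left them, time stands still between calls to the robot, and variables do not carry over. Pictures are saved under pics/ and viewed, and the job is handed in when it is done.

Besides the shell and the picture viewer there is one more tool, called after ">>>" in YAML: its name, and indented under it one key for each argument. drive_tool: Moves the arm, as the interface text tells. Its arguments: {"type":"object","properties":{"delta_rot":{"type":"array","items":{"type":"array","items":{"type":"number"}}},"travel":{"type":"array","items":{"type":"array","items":{"type":"number"}}},"jaw":{"type":"array","items":{"type":"number"}},"grip_force":{"type":"number"}},"required":["delta_rot","travel","jaw"]}

```bash
mkdir -p pics; ls; python3 - <<'E'
from station import bot
import cv2,numpy as np
o=bot.get_obs(); print(o)
for n in ("scene","top"):
    p,d=bot.snapshot(n); cv2.imwrite(f"pics/{n}0.png",p[:,:,::-1]); np.save(f"pics/{n}0.npy",d)
    m=bot.camera_model(n); print(n,m)
E
```

```text
pics
{'t': 0.0, 'joints': array([ 1.12338261e+00,  1.24483374e-01,  1.65165745e+00, -2.48012398e-05,
        1.36749797e+00, -8.26153521e-02]), 'joint_velocities': array([-0.0004583 ,  0.00037845,  0.00047528, -0.00058806,  0.00014974,
        0.00068037]), 'tau': array([ 1.35603783e-03, -4.17626417e+01, -3.59918189e+01,  7.75478664e-02,
        4.93520591e-02, -1.75853447e-04]), 'position': array([0.23167725, 0.60666898, 0.23241086]), 'ee_rot': array([-2.56247507e-04,  1.81386906e-01,  9.83411279e-01, -9.90535210e-04]), 'ft_force': array([ 0.08231858,  0.87436707, -0.34268648]), 'torque': array([0.02786085, 0.0152583 , 0.0597025 ]), 'finger_gap': 1.0007116791492552}
scene {'mtx': array([[601.95370658,   0.        , 326.0948586 ],
       [  0.        , 601.95370658, 237.86518223],
       [  0.        ,   0.        ,   1.        ]]), 'pose': array([[-0.87649911,  0.19499349, -0.44014412,  1.15634599],
       [ 0.48134307,  0.3404989 , -0.80769385,  1.20321242],
       [-0.00762645, -0.91980326, -0.39230575,  0.66835669],
       [ 0.        ,  0.        ,  0.        ,  1.        ]])}
top {'mtx': array([[445.65093764,   0.        , 325.2995534 ],
       [  0.        , 445.65093764, 237.35285064],
       [  0.        ,   0.        ,   1.        ]]), 'pose': array([[-1.10516800e-02, -9.86356218e-01,  1.64253681e-01,
         3.97029922e-01],
       [-9.99937187e-01,  1.12080664e-02,  2.53273607e-05,
         9.23270431e-02],
       [-1.86594796e-03, -1.64243084e-01, -9.86418130e-01,
         1.05656551e+00],
       [ 0.00000000e+00,  0.00000000e+00,  0.00000000e+00,
         1.00000000e+00]])}
```

View pics/scene0.png

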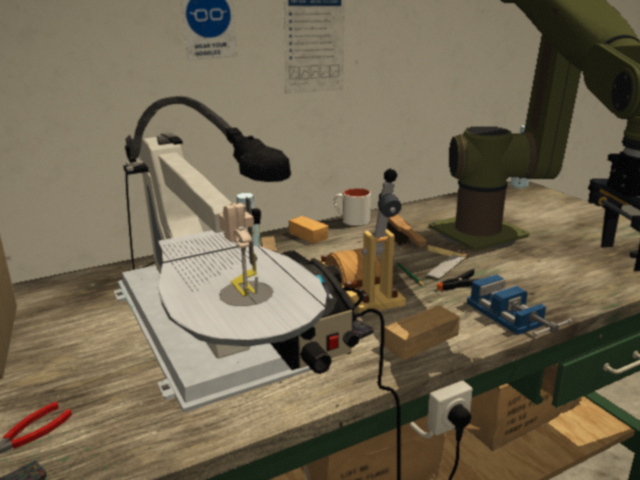

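View pics/top0.png

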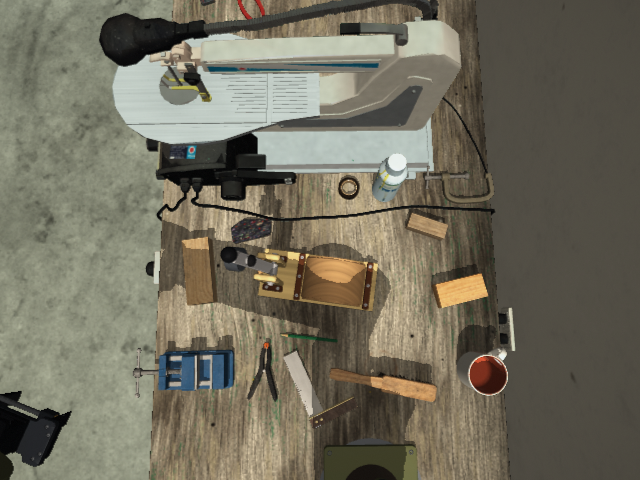

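The top view shows the jig at about (325,278) with its hinge to the left (+y). The long block is at (198,270), the small one at (427,225), the mid block at (460,291) and the bottle at (392,175).

```bash
cat > h.py <<'E'
import numpy as np,cv2
from station import bot
def cloud(d,m):
    v,u=np.mgrid[0:480,0:640]; K=m['mtx']
    P=np.stack([(u-K[0,2])/K[0,0]*d,(v-K[1,2])/K[1,1]*d,d],-1)
    return P@m['pose'][:3,:3].T+m['pose'][:3,3]
def crop(img,x0,y0,x1,y1,name,s=4):
    c=cv2.resize(img[y0:y1,x0:x1],None,fx=s,fy=s,interpolation=cv2.INTER_CUBIC); cv2.imwrite(name,c)
E
python3 - <<'E'
from h import *
d=np.load('pics/top0.npy'); m=bot.camera_model('top'); P=cloud(d,m); im=cv2.imread('pics/top0.png')
crop(im,215,225,395,325,'pics/jigc.png',4); crop(im,400,205,500,315,'pics/blkc.png',5)
def rect(x0,y0,x1,y1,zl,zh,n):
    S=P[y0:y1,x0:x1].reshape(-1,3); S=S[(S[:,2]>zl)&(S[:,2]<zh)]
    r=cv2.minAreaRect((S[:,:2]*1000).astype(np.float32)); print(n,len(S),r,np.median(S[:,2]))
rect(425,265,500,315,.03,.06,'mid'); rect(400,205,452,245,.025,.05,'small'); rect(175,230,225,310,.035,.06,'long')
print('bench',np.median(P[330:350,380:420,2]))
for (u,v) in [(231,255),(262,268),(335,262),(335,278),(335,295),(308,278),(265,254),(265,282)]: print(u,v,P[v,u].round(4))
S=P[250:312,300:378].reshape(-1,3)
print('maxz',np.percentile(S[:,2],[50,90,99]))
# cylinder map: print z vs y at rows
for v in (265,278,290): print(v,[(u,*P[v,u].round(3)) for u in range(300,380,6)])
E
```

```text
mid 1175 ((442.0663146972656, -215.227294921875), (54.146507263183594, 111.03207397460938), 12.831382751464844) 0.039585541934001656
small 597 ((593.2070922851562, -146.80487060546875), (90.50096130371094, 36.36941909790039), 70.68525695800781) 0.03417482481179168
long 1793 ((493.15301513671875, 384.87939453125), (149.91783142089844, 61.89247131347656), 6.621592998504639) 0.044652305582870255
bench -0.0010072609931992549
231 255 [0.4911 0.2487 0.3247]
262 268 [0.4819 0.216  0.1927]
335 262 [0.506  0.0713 0.0653]
335 278 [0.4705 0.0718 0.0629]
335 295 [0.4328 0.0724 0.0667]
308 278 [0.4726 0.1326 0.044 ]
265 254 [0.5121 0.2135 0.1705]
265 282 [0.4609 0.2226 0.0992]
maxz [0.03505088 0.06595887 0.06990261]
265 [(300, np.float64(0.504), np.float64(0.151), np.float64(0.031)), (306, np.float64(0.504), np.float64(0.138), np.float64(0.025)), (312, np.float64(0.502), np.float64(0.123), np.float64(0.046)), (318, np.float64(0.501), np.float64(0.109), np.float64(0.058)), (324, np.float64(0.5), np.float64(0.096), np.float64(0.065)), (330, np.float64(0.499), np.float64(0.083), np.float64(0.067)), 
[... 1602 characters left out ...]
318, np.float64(0.445), np.float64(0.11), np.float64(0.059)), (324, np.float64(0.444), np.float64(0.097), np.float64(0.062)), (330, np.float64(0.444), np.float64(0.083), np.float64(0.065)), (336, np.float64(0.444), np.float64(0.07), np.float64(0.067)), (342, np.float64(0.444), np.float64(0.057), np.float64(0.06)), (348, np.float64(0.444), np.float64(0.043), np.float64(0.056)), (354, np.float64(0.444), np.float64(0.029), np.float64(0.05)), (360, np.float64(0.445), np.float64(0.014), np.float64(0.03)), (366, np.float64(0.445), np.float64(0.001), np.float64(0.031)), (372, np.float64(0.445), np.float64(-0.015), np.float64(0.014)), (378, np.float64(0.446), np.float64(-0.031), np.float64(-0.001))]
```

```bash
ls pics
```

```text
blkc.png
jigc.png
scene0.npy
scene0.png
top0.npy
top0.png
```

View pics/jigc.png

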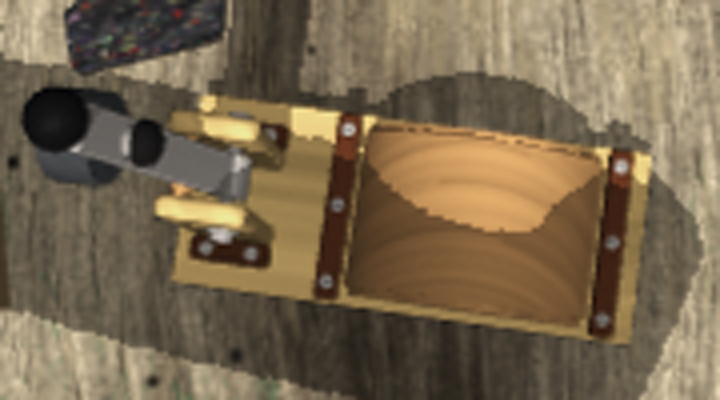

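```bash
python3 - <<'E'
from h import *
from scipy.optimize import least_squares
d=np.load('pics/top0.npy'); m=bot.camera_model('top'); P=cloud(d,m)
S=P[245:315,250:385].reshape(-1,3)
# base board rect: z between 0.010 and .075 
B=S[(S[:,2]>.011)&(S[:,2]<.026)]
print(len(B),cv2.minAreaRect((B[:,:2]*1000).astype(np.float32)))
A=S[(S[:,2]>.011)&(S[:,2]<.075)&(S[:,1]<0.2)]
print(len(A),cv2.minAreaRect((A[:,:2]*1000).astype(np.float32)))
# cylinder fit
C=P[262:296,314:358].reshape(-1,3); C=C[(C[:,2]>.045)&(C[:,2]<.075)]
def f(p):
    c,th,zb=p # line through (0.472, c) dir th from world x ; dist across
    s=-(C[:,0]-.472)*np.sin(th)+(C[:,1]-c)*np.cos(th)
    return np.hypot(s,C[:,2]-(zb-.075))-.075
r=least_squares(f,[.07,0,.068],loss='soft_l1',f_scale=.003); print(r.x,np.degrees(r.x[1]),np.std(r.fun),len(C))
# ridge extents: strip pixels z>.06
T=P[235:325,326:346].reshape(-1,3);T=T[(T[:,2]>.055)&(T[:,2]<.08)];print(np.percentile(T[:,0],[0,1,2,50,98,99,100]))
# knob
K=P[240:270,215:245].reshape(-1,3);K=K[K[:,2]>.28];print(np.c_[K.min(0),K.max(0),np.median(K,0)])
E
```

```text
1637 ((472.2614440917969, 110.59233093261719), (267.8256530761719, 112.22852325439453), 81.53215026855469)
4593 ((469.5911560058594, 92.84341430664062), (231.94677734375, 112.20799255371094), 81.50447845458984)
[ 0.07432994 -0.14428937  0.06720965] -8.267171760154493 0.0016481782669969854 1464
[0.41309841 0.41745619 0.41756508 0.46575958 0.51509223 0.51589182
 0.51813634]
[[0.39702992 0.50615151 0.4914882 ]
 [0.09232704 0.26734278 0.25025182]
 [0.28021473 1.05656551 0.32015642]]
```

```bash
cat >> h.py <<'E'
from scipy.spatial.transform import Rotation as R
def pose(o=None):
    o=o or bot.get_obs(); q=o['ee_rot']; return np.array(o['position']),R.from_quat([q[1],q[2],q[3],q[0]])
def target(ang):
    a=np.radians(ang); y=np.array([np.cos(a),np.sin(a),0]); z=np.array([0,0,-1.]); x=np.cross(y,z)
    return R.from_matrix(np.c_[x,y,z])
def rel(pos,ang):
    p,r=pose(); t=target(ang)
    return r.inv().apply(np.array(pos)-p).round(4), (r.inv()*t).as_rotvec().round(4)
E
python3 - <<'E'
from h import *
for p,a in [((.33,.25,.30),50),((.40,-.1,.25),20),((.442,-.215,.18),12.8)]: print(*rel(p,a))
E
```

```text
[-0.2191 -0.2983 -0.067 ] [-1.900e-03  2.000e-04  3.334e-01]
[-0.4093 -0.6002 -0.0164] [-1.80e-03  6.00e-04  8.57e-01]
[-0.4896 -0.6925  0.0537] [-1.800e-03  8.000e-04  9.826e-01]
```

>>> drive_tool:
  travel:
    - [-0.027, -0.037, -0.01]
    - [-0.055, -0.075, -0.02]
    - [-0.082, -0.112, -0.03]
    - [-0.11, -0.149, -0.04]
    - [-0.137, -0.186, -0.05]
    - [-0.164, -0.224, -0.06]
    - [-0.192, -0.261, -0.067]
    - [-0.219, -0.298, -0.067]
  delta_rot:
    - [0, 0, 0.04]
    - [0, 0, 0.08]
    - [0, 0, 0.12]
    - [0, 0, 0.16]
    - [0, 0, 0.2]
    - [0, 0, 0.25]
    - [0, 0, 0.29]
    - [0, 0, 0.333]
  jaw: [1, 1, 1, 1, 1, 1, 1, 1]

```text
t: 0.9
position: [0.3303, 0.2488, 0.301]
ee_rot: [0.001, 0.342, 0.94, -0.0]
ft_force: [0.7, 0.1, -0.1]
finger_gap: 0.997
```

```bash
python3 - <<'E'
from h import *
print(bot.get_obs()['joints'])
for p,a in [((.40,-.1,.25),20),((.442,-.215,.15),12.8)]: print(*rel(p,a))
E
```

```text
[ 5.16420241e-01 -4.63738257e-01  2.05284135e+00 -1.26016702e-03
  1.55180646e+00 -3.55546501e-01]
[-0.2777 -0.2222  0.0514] [0.0006 0.0013 0.5229]
[-0.3837 -0.2832  0.1515] [0.0007 0.0013 0.6486]
```

>>> drive_tool:
  travel:
    - [-0.035, -0.028, 0.006]
    - [-0.07, -0.056, 0.012]
    - [-0.104, -0.083, 0.019]
    - [-0.139, -0.111, 0.026]
    - [-0.174, -0.139, 0.032]
    - [-0.208, -0.167, 0.038]
    - [-0.243, -0.194, 0.045]
    - [-0.278, -0.222, 0.051]
  delta_rot:
    - [0, 0, 0.065]
    - [0, 0, 0.13]
    - [0, 0, 0.195]
    - [0, 0, 0.26]
    - [0, 0, 0.325]
    - [0, 0, 0.39]
    - [0, 0, 0.455]
    - [0, 0, 0.523]
  jaw: [1, 1, 1, 1, 1, 1, 1, 1]

```text
t: 1.7
position: [0.4001, -0.1019, 0.2498]
ee_rot: [0.001, 0.575, 0.818, 0.0]
ft_force: [1.3, 0.3, 1.3]
finger_gap: 0.997
```

```bash
python3 - <<'E'
from h import *
print(bot.get_obs()['joints'])
for p,a in [((.442,-.215,.15),12.8),((.442,-.215,.025),12.8)]: print(*rel(p,a))
E
```

```text
[-3.79615143e-01 -4.48365490e-01  2.12664017e+00 -1.76596400e-05
  1.46173275e+00 -7.25290815e-01]
[-0.1205  0.001   0.0999] [0.0012 0.001  0.1223]
[-0.1204  0.0009  0.2249] [0.0012 0.001  0.1223]
```

>>> drive_tool:
  travel:
    - [-0.03, 0, 0.025]
    - [-0.06, 0, 0.05]
    - [-0.09, 0, 0.075]
    - [-0.12, 0.001, 0.1]
    - [-0.1205, 0.001, 0.1]
    - [-0.1205, 0.001, 0.1]
  delta_rot:
    - [0, 0, 0.03]
    - [0, 0, 0.06]
    - [0, 0, 0.09]
    - [0.001, 0.001, 0.122]
    - [0.001, 0.001, 0.122]
    - [0.001, 0.001, 0.122]
  jaw: [1, 1, 1, 1, 1, 1]

```text
t: 2.3
position: [0.4413, -0.2148, 0.1489]
ee_rot: [-0.001, 0.624, 0.781, 0.0]
ft_force: [0.3, -0.9, -0.7]
finger_gap: 0.999
```

```bash
python3 - <<'E'
from h import *
print(*rel((.442,-.215,.025),12.8)); m=bot.camera_model('wrist'); print(m)
p,d=bot.snapshot('wrist'); cv2.imwrite('pics/w1.png',p[:,:,::-1]); np.save('pics/w1.npy',d)
E
```

```text
[-0.0007  0.0009  0.1239] [-0.0017 -0.0024 -0.0004]
{'mtx': array([[371.64829954,   0.        , 318.090723  ],
       [  0.        , 371.64829954, 240.42262523],
       [  0.        ,   0.        ,   1.        ]]), 'pose': array([[ 9.75420091e-01,  2.14494674e-01,  5.04745508e-02,
         4.26177127e-01],
       [ 2.20351683e-01, -9.48559200e-01, -2.27333633e-01,
        -1.51092960e-01],
       [-8.83753942e-04,  2.32867945e-01, -9.72507964e-01,
         3.00562921e-01],
       [ 0.00000000e+00,  0.00000000e+00,  0.00000000e+00,
         1.00000000e+00]])}
```

View pics/w1.png

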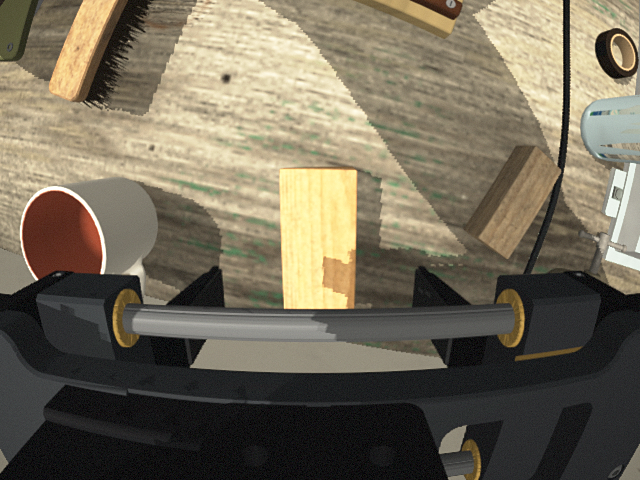

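The wrist view has the block square between the fingers: its edges are at columns 280 and 357, so its middle is at about 318, on the camera axis. I'll descend and grip.

>>> drive_tool:
  travel:
    - [-0.001, 0.001, 0.04]
    - [-0.001, 0.001, 0.08]
    - [-0.001, 0.001, 0.11]
    - [-0.001, 0.001, 0.124]
    - [-0.001, 0.001, 0.124]
    - [-0.001, 0.001, 0.124]
    - [-0.001, 0.001, 0.124]
    - [-0.001, 0.001, 0.124]
  delta_rot:
    - [-0.002, -0.002, 0]
    - [-0.002, -0.002, 0]
    - [-0.002, -0.002, 0]
    - [-0.002, -0.002, 0]
    - [-0.002, -0.002, 0]
    - [-0.002, -0.002, 0]
    - [-0.002, -0.002, 0]
    - [-0.002, -0.002, 0]
  jaw: [1, 1, 1, 1, 0.5, 0.5, 0.5, 0.5]
  grip_force: 20

```text
t: 3.15
position: [0.4443, -0.2161, 0.0281]
ee_rot: [0.003, 0.624, 0.782, 0.001]
ft_force: [0.9, -0.4, -0.2]
finger_gap: 0.723
```

>>> drive_tool:
  travel:
    - [0, 0, 0]
    - [0, 0, 0]
    - [0, 0, 0]
    - [0, 0, 0]
  delta_rot:
    - [0, 0, 0]
    - [0, 0, 0]
    - [0, 0, 0]
    - [0, 0, 0]
  jaw: [0.5, 0.5, 0.5, 0.5]
  grip_force: 20

```text
t: 3.55
position: [0.4451, -0.2166, 0.0292]
ee_rot: [0.004, 0.624, 0.782, 0.001]
ft_force: [-0.7, 1.1, 6.9]
finger_gap: 0.588
```

```bash
python3 - <<'E'
from h import *
p,r=pose();print(p,r.as_matrix().round(4), bot.get_obs()['finger_gap']*95)
E
```

```text
[ 0.44505347 -0.21657318  0.02924796] [[-0.2221  0.975   0.0066]
 [ 0.975   0.2222 -0.0037]
 [-0.0051  0.0056 -1.    ]] 55.837924527928706
```

```bash
python3 - <<'E'
from h import *
for p,a in [((.445,-.2166,.20),12.8),((.467,-.03,.20),55),((.467,.075,.18),81.5)]: print(*rel(p,a))
E
```

```text
[-0.0009  0.0009 -0.1707] [0.0056 0.0051 0.0006]
[ 0.1762  0.0638 -0.1713] [ 0.0035  0.0069 -0.7359]
[ 0.2786  0.087  -0.1517] [ 0.0018  0.0078 -1.1984]
```

>>> drive_tool:
  travel:
    - [0, 0, -0.015]
    - [0, 0, -0.045]
    - [0, 0, -0.085]
    - [0, 0, -0.125]
    - [0, 0, -0.15]
    - [0.01, 0.004, -0.17]
    - [0.035, 0.013, -0.171]
    - [0.07, 0.025, -0.171]
  delta_rot:
    - [0.005, 0.005, 0]
    - [0.005, 0.005, 0]
    - [0.005, 0.005, 0]
    - [0.005, 0.005, 0]
    - [0.005, 0.005, 0]
    - [0.005, 0.005, -0.05]
    - [0.004, 0.006, -0.15]
    - [0.004, 0.006, -0.28]
  jaw: [0.5, 0.5, 0.5, 0.5, 0.5, 0.5, 0.5, 0.5]

```text
t: 4.35
position: [0.4531, -0.1424, 0.2009]
ee_rot: [0.001, 0.508, 0.862, 0.0]
ft_force: [0.0, 0.2, -2.2]
finger_gap: 0.584
```

```bash
python3 - <<'E'
from h import *
for p,a in [((.467,-.03,.20),55),((.467,.075,.17),81.5)]: print(*rel(p,a))
E
```

```text
[0.0916 0.0667 0.0009] [ 0.0016  0.002  -0.4539]
[0.1835 0.1175 0.0308] [ 0.0011  0.0023 -0.9164]
```

>>> drive_tool:
  travel:
    - [0.026, 0.017, 0.003]
    - [0.052, 0.034, 0.006]
    - [0.078, 0.051, 0.01]
    - [0.104, 0.067, 0.015]
    - [0.13, 0.083, 0.02]
    - [0.157, 0.1, 0.025]
    - [0.1835, 0.1175, 0.031]
    - [0.1835, 0.1175, 0.031]
  delta_rot:
    - [0.001, 0.002, -0.12]
    - [0.001, 0.002, -0.25]
    - [0.001, 0.002, -0.38]
    - [0.001, 0.002, -0.51]
    - [0.001, 0.002, -0.64]
    - [0.001, 0.002, -0.77]
    - [0.001, 0.002, -0.9]
    - [0.001, 0.002, -0.916]
  jaw: [0.5, 0.5, 0.5, 0.5, 0.5, 0.5, 0.5, 0.5]

```text
t: 5.15
position: [0.4659, 0.0777, 0.1682]
ee_rot: [-0.001, 0.071, 0.997, 0.0]
ft_force: [0.2, -0.3, -0.8]
finger_gap: 0.585
```

```bash
python3 - <<'E'
from h import *
print(*rel((.467,.075,.17),81.5)); print(bot.get_obs()['position'])
for n in ("scene","top","wrist"):
    p,d=bot.snapshot(n); cv2.imwrite(f"pics/{n}2.png",p[:,:,::-1]); np.save(f"pics/{n}2.npy",d)
    if n=='scene': crop(p[:,:,::-1],300,150,480,320,'pics/scene2c.png',4)
E
```

```text
[-0.0015 -0.0025 -0.0018] [ 0.0004 -0.0026  0.0055]
[0.46588403 0.07766717 0.16819722]
```

View pics/wrist2.png

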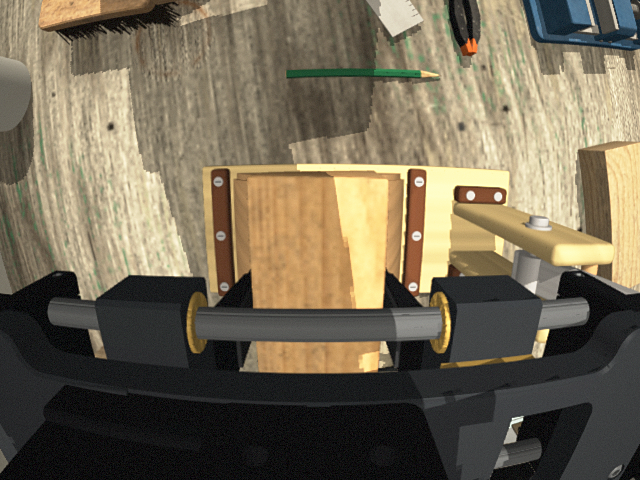

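View pics/scene2c.png

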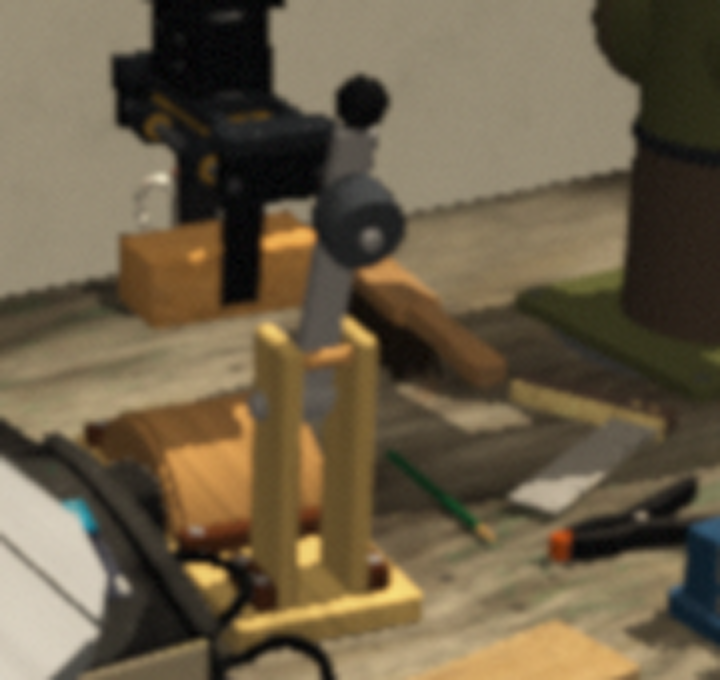

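View pics/top2.png

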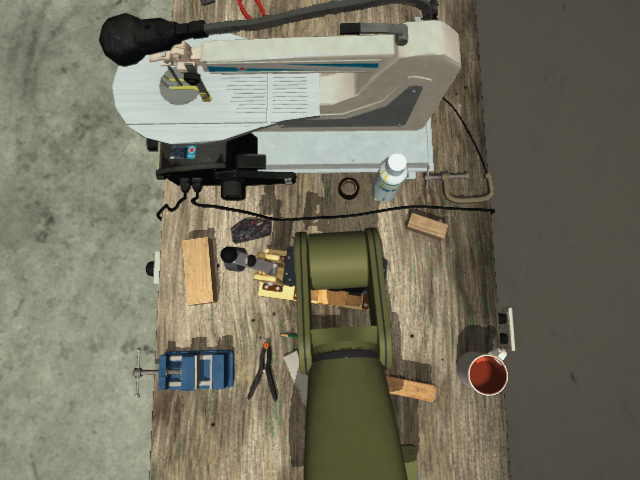

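```bash
cat >> h.py <<'E'
def wcloud(d,m):
    v,u=np.mgrid[0:480,0:640].astype(float); K=m['mtx']
    x=(u-K[0,2])/K[0,0]; y=(v-K[1,2])/K[1,1]; r=np.hypot(x,y)+1e-12; s=np.tan(np.minimum(r,1.4))/r
    P=np.stack([x*s*d,y*s*d,d],-1)
    return P@m['pose'][:3,:3].T+m['pose'][:3,3]
C0=np.array([.467,.075,0]); a=np.radians(81.5); EX=np.array([np.cos(a),np.sin(a),0]); EY=np.array([-EX[1],EX[0],0])
def tojig(P): 
    Q=P-C0; return np.stack([Q@EX,Q@EY,P[...,2]],-1)
E
python3 - <<'E'
from h import *
im=cv2.imread('pics/wrist2.png'); crop(im,190,150,450,290,'pics/w2c.png',3)
d=np.load('pics/wrist2.npy'); P=tojig(wcloud(d,bot.camera_model('wrist')))*1000
P=P.round(1)
for u in (260,318,375): print(u,[(v,*P[v,u]) for v in range(160,186,2)])
for v in (200,240,260): print(v,[(u,*P[v,u]) for u in (*range(240,256,3),318,*range(376,392,3))])
T=P[165:280,240:395].reshape(-1,3); T=T[T[:,2]>168]
print(np.median(T[:,2]),np.linalg.lstsq(np.c_[T[:,:2],np.ones(len(T))],T[:,2],rcond=None)[0], cv2.minAreaRect(T[:,:2].astype(np.float32)),T.min(0),T.max(0))
B=P[150:290,200:240].reshape(-1,3);B=B[(B[:,2]>12)&(B[:,2]<24)];print('base',B.min(0),B.max(0),np.median(B[:,2]))
B=P[165:290,225:415].reshape(-1,3);B=B[(B[:,2]>30)&(B[:,2]<75)];print('strip',B.min(0),B.max(0))
E
```

```text
260 [(160, np.float64(-50.4), np.float64(60.5), np.float64(1.0)), (162, np.float64(-50.4), np.float64(58.8), np.float64(1.0)), (164, np.float64(-49.0), np.float64(57.3), np.float64(10.2)), (166, np.float64(-47.8), np.float64(55.9), np.float64(18.2)), (168, np.float64(-47.7), np.float64(54.3), np.float64(18.9)), (170, np.float64(-47.8), np.float64(52.7), np.float64(18.7)), (172, np.float64(-46.9), np.float64(51.3), np.float64(24.1)), (174, np.float64(-23.1), np.float64(58.4), np.float64(176.2)), (176, np.float64(-22.3), np.float64(58.0), np.float64(181.2)), (178, np.float64(-22.3), np.float64(57.2), np.float64(181.3)), (180, np.float64(-22.2), np.float64(56.5), np.float64(181.8)), (182, np.float64(-22.2), np.float64(55.7), np.float64(181.9)), (184, np.float64(-22.3), np.float64(54.9), np.float64(181.4))]
318 [(160, np.float64(-0.4), np.float64(59.8), np.float64(-0.3)), (162, np.float64(-0.4), np.float64(58.1), np.float64(0.0)), (164, np.float64(-0.4), np.float64(57.0), np.float64(18.7)), (166, np.float64(-0.4), np.float64(55.3), np.float64(18.2)), (168, np.float64(-0.4), np.float64(53
[... 3338 characters left out ...]
oat64(-0.4), np.float64(24.9), np.float64(181.0)), (376, np.float64(22.6), np.float64(24.7), np.float64(180.8)), (379, np.float64(23.7), np.float64(24.9), np.float64(181.3)), (382, np.float64(24.8), np.float64(25.0), np.float64(181.9)), (385, np.float64(26.3), np.float64(24.5), np.float64(180.3)), (388, np.float64(54.2), np.float64(-15.9), np.float64(45.6)), (391, np.float64(57.4), np.float64(-17.1), np.float64(41.6))]
181.3 [-1.15951735e-02  1.22928402e-01  1.77150625e+02] ((-0.8500022888183594, 39.55000305175781), (67.89999389648438, 54.500003814697266), 0.0) [-34.8  12.3 168.1] [ 33.1  66.8 321. ]
base [-98.7 -51.5  15.7] [-65.   57.2  23.9] 18.8
strip [-79.3 -45.7  30.1] [80.8 54.8 49. ]
```

View pics/w2c.png

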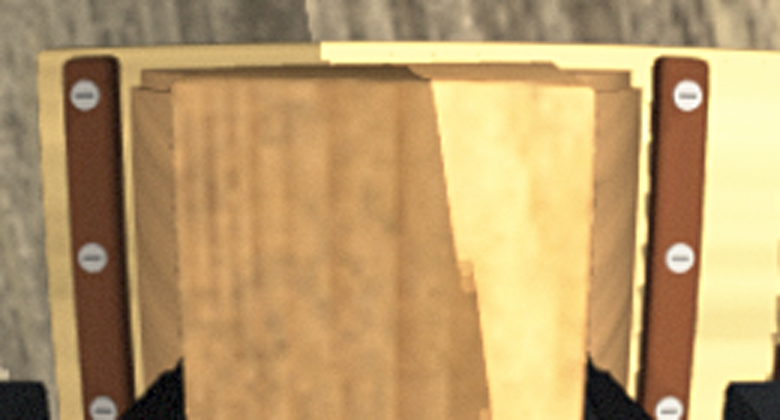

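```bash
python3 - <<'E'
from h import *
p,r=pose(); print(p, tojig(p),bot.get_obs()['t'], bot.get_obs()['ft_force'])
q=p+.0003*EX-.002*EY
for z in (.110,.100,.097): 
  q[2]=z; print(z,*rel(q,81.5))
E
```

```text
[0.4667049  0.07478953 0.1694147 ] [-0.00025178  0.00026075  0.1694147 ] 5.3 [ 0.12484889  0.46991127 -1.86829686]
0.11 [-0.002   0.0003  0.0594] [-0.0006 -0.0004 -0.0012]
0.1 [-0.002   0.0003  0.0694] [-0.0006 -0.0004 -0.0012]
0.097 [-0.002   0.0003  0.0724] [-0.0006 -0.0004 -0.0012]
```

>>> drive_tool:
  travel:
    - [-0.002, 0, 0.02]
    - [-0.002, 0, 0.04]
    - [-0.002, 0, 0.055]
    - [-0.002, 0, 0.063]
    - [-0.002, 0, 0.066]
    - [-0.002, 0, 0.066]
  delta_rot:
    - [0, 0, -0.001]
    - [0, 0, -0.001]
    - [0, 0, -0.001]
    - [0, 0, -0.001]
    - [0, 0, -0.001]
    - [0, 0, -0.001]
  jaw: [0.5, 0.5, 0.5, 0.5, 0.5, 0.5]

```text
t: 5.9
position: [0.4688, 0.0742, 0.1035]
ee_rot: [-0.0, 0.075, 0.997, -0.0]
ft_force: [0.8, 0.7, -1.6]
finger_gap: 0.586
```

```bash
python3 - <<'E'
from h import *
p,d=bot.snapshot('wrist'); cv2.imwrite('pics/w3.png',p[:,:,::-1])
p,r=pose(); print(p, tojig(p),bot.get_obs()['ft_force'],rel(p,81.5)[1])
E
```

```text
[0.46915586 0.07430044 0.1039975 ] [-0.00037322 -0.00223558  0.1039975 ] [-1.006081   -0.00882261 -1.99009173] [-0.0004  0.0005 -0.0006]
```

View pics/w3.png

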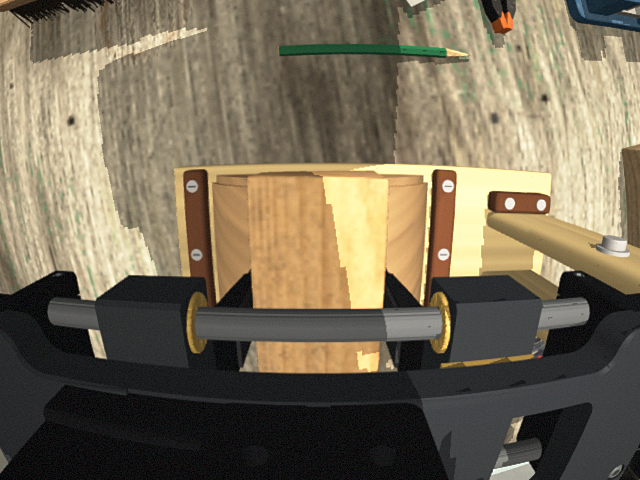

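Block columns are 248–387 (middle 317.5) and the cleat screws 192/447 (middle 319.5), so the block is about 1 mm short of the ridge. I'll shift +0.8 mm and descend slowly.

>>> drive_tool:
  travel:
    - [0, 0.001, 0.001]
    - [0, 0.001, 0.002]
    - [0, 0.001, 0.003]
    - [0, 0.001, 0.004]
    - [0, 0.001, 0.004]
  delta_rot:
    - [0, 0, 0]
    - [0, 0, 0]
    - [0, 0, 0]
    - [0, 0, 0]
    - [0, 0, 0]
  jaw: [0.5, 0.5, 0.5, 0.5, 0.5]

```text
t: 6.45
position: [0.4691, 0.0753, 0.0999]
ee_rot: [0.0, 0.074, 0.997, -0.0]
ft_force: [0.3, 0.0, -0.3]
finger_gap: 0.585
```

>>> drive_tool:
  travel:
    - [0, 0, 0.001]
    - [0, 0, 0.0015]
    - [0, 0, 0.0015]
    - [0, 0, 0.0015]
  delta_rot:
    - [0, 0, 0]
    - [0, 0, 0]
    - [0, 0, 0]
    - [0, 0, 0]
  jaw: [0.5, 0.5, 0.5, 0.5]

```text
t: 6.85
position: [0.4692, 0.0753, 0.0983]
ee_rot: [0.0, 0.074, 0.997, -0.0]
ft_force: [0.4, 0.0, -1.6]
finger_gap: 0.586
```

>>> drive_tool:
  travel:
    - [0, 0, 0.0007]
    - [0, 0, 0.0007]
    - [0, 0, 0.0007]
  delta_rot:
    - [0, 0, 0]
    - [0, 0, 0]
    - [0, 0, 0]
  jaw: [0.5, 0.5, 0.5]

```text
t: 7.15
position: [0.4691, 0.0753, 0.0976]
ee_rot: [0.0, 0.074, 0.997, -0.0]
ft_force: [-0.7, 0.0, -0.9]
finger_gap: 0.586
```

```bash
python3 - <<'E'
from h import *
p,r=pose(); print(p, tojig(p),bot.get_obs()['ft_force'],rel(p,81.5)[1])
E
```

```text
[0.46914761 0.07530288 0.09761074] [ 0.00061699 -0.00207925  0.09761074] [-0.65296632  0.00589176 -0.86939617] [-0.0005  0.0002 -0.0006]
```

>>> drive_tool:
  travel:
    - [0, 0, 0.0008]
    - [0, 0, 0.0008]
    - [0, 0, 0.0008]
  delta_rot:
    - [0, 0, 0]
    - [0, 0, 0]
    - [0, 0, 0]
  jaw: [0.5, 0.5, 0.5]

```text
t: 7.45
position: [0.4693, 0.0753, 0.0973]
ee_rot: [0.0, 0.074, 0.997, -0.0]
ft_force: [-2.1, -1.2, 3.4]
finger_gap: 0.589
```

>>> drive_tool:
  travel:
    - [0, 0, 0.0008]
    - [0, 0, 0.0008]
    - [0, 0, 0.0008]
  delta_rot:
    - [0, 0, 0]
    - [0, 0, 0]
    - [0, 0, 0]
  jaw: [0.5, 0.5, 0.5]

```text
t: 7.75
position: [0.4694, 0.0753, 0.0972]
ee_rot: [0.0, 0.074, 0.997, -0.0]
ft_force: [-4.1, 0.4, 6.2]
finger_gap: 0.587
```

>>> drive_tool:
  travel:
    - [0, 0, -0.0005]
    - [0, 0, -0.0005]
    - [0, 0, -0.0005]
    - [0, 0, -0.0005]
    - [0, 0, -0.0005]
    - [0, 0, -0.0005]
  delta_rot:
    - [0, 0, 0]
    - [0, 0, 0]
    - [0, 0, 0]
    - [0, 0, 0]
    - [0, 0, 0]
    - [0, 0, 0]
  jaw: [0.57, 0.59, 0.61, 0.64, 0.68, 0.72]
  grip_force: 5

```text
t: 8.35
position: [0.4694, 0.0753, 0.0977]
ee_rot: [0.0, 0.074, 0.997, -0.0]
ft_force: [0.3, -0.7, 0.1]
finger_gap: 0.703
```

```bash
python3 - <<'E'
from h import *
p,d=bot.snapshot('wrist'); cv2.imwrite('pics/w4.png',p[:,:,::-1])
P=tojig(wcloud(d,bot.camera_model('wrist')))*1000
T=P[182:275,256:376].reshape(-1,3); T=T[(T[:,2]>95)&(T[:,2]<125)]
print(len(T),np.median(T[:,2]),np.linalg.lstsq(np.c_[T[:,:2],np.ones(len(T))],T[:,2],rcond=None)[0])
p,r=pose(); print(p, tojig(p),bot.get_obs()['ft_force'],rel(p,81.5)[1])
E
```

```text
11116 108.97449223344648 [-5.93848985e-03 -3.45513954e-03  1.09090513e+02]
[0.46938697 0.07534514 0.09771628] [ 0.00069416 -0.00230974  0.09771628] [ 0.19266359  0.74627959 -0.40249409] [-0.0005  0.0003 -0.0005]
```

View pics/w4.png

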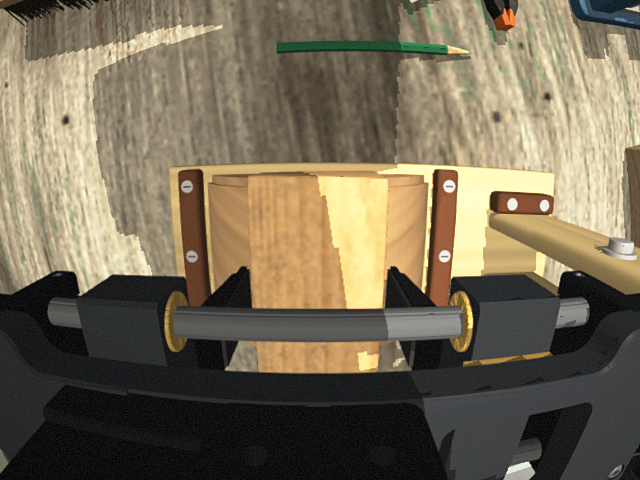

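The block's top is at 109 mm and level to 0.006 rad, and it stands free between the open fingers. I'll open wider and rise.

>>> drive_tool:
  travel:
    - [0, 0, 0]
    - [0, 0, 0]
    - [0, 0, -0.005]
    - [0, 0, -0.02]
    - [0, 0, -0.045]
    - [0, 0, -0.08]
    - [0, 0, -0.12]
    - [0, 0, -0.15]
  delta_rot:
    - [0, 0, 0]
    - [0, 0, 0]
    - [0, 0, 0]
    - [0, 0, 0]
    - [0, 0, 0]
    - [0, 0, 0]
    - [0, 0, 0]
    - [0, 0, 0]
  jaw: [0.78, 0.82, 0.82, 0.82, 0.82, 0.82, 0.82, 0.82]

```text
t: 9.2
position: [0.4698, 0.0755, 0.2508]
ee_rot: [0.002, 0.074, 0.997, -0.0]
ft_force: [0.5, 0.0, -0.2]
finger_gap: 0.82
```

```bash
python3 - <<'E'
from h import *
p,d=bot.snapshot('wrist'); cv2.imwrite('pics/w5.png',p[:,:,::-1])
m=bot.camera_model('wrist');P=tojig(wcloud(d,m))*1000
T=P.reshape(-1,3); T=T[(T[:,2]>100)&(T[:,2]<118)&(abs(T[:,0])<45)]
print(len(T),np.median(T[:,2]),np.linalg.lstsq(np.c_[T[:,:2],np.ones(len(T))],T[:,2],rcond=None)[0],cv2.minAreaRect(T[:,:2].astype(np.float32)))
p,d=bot.snapshot('top'); P=tojig(cloud(d,bot.camera_model('top')))*1000;cv2.imwrite('pics/t5.png',p[:,:,::-1])
# knob
K=P[225:285,205:260].reshape(-1,3);K=K[(K[:,2]>290)&(K[:,2]<360)];print(len(K),np.c_[K.min(0),K.max(0),K.mean(0)])
T=P.reshape(-1,3); T=T[(abs(T[:,0]-182)<150)&(abs(T[:,1])<150)]
p,r=pose(); print(p, tojig(p),bot.get_obs()['joints'])
p,d=bot.snapshot('scene');cv2.imwrite('pics/s5.png',p[:,:,::-1]);P=tojig(cloud(d,bot.camera_model('scene')))*1000
K=P[165:185,378:400].reshape(-1,3);K=K[(K[:,2]>290)&(K[:,2]<340)&(abs(K[:,0]-182)<60)];print(len(K),np.c_[K.min(0),K.max(0),K.mean(0)])
E
```

```text
8692 114.5716411199293 [ 6.22531417e-04 -1.14643341e-02  1.14536338e+02] ((1.2876834869384766, -3.0906600952148438), (54.70396041870117, 110.34246826171875), 0.13298706710338593)
245 [[168.527004   194.87418895 179.34979003]
 [-12.70986211  13.74530652   1.17209457]
 [290.20747151 329.29579512 318.0634038 ]]
[0.4720374  0.07559636 0.25414588] [ 0.00133438 -0.00489392  0.25414588] [ 4.67647752e-02 -2.88329788e-01  2.00260410e+00 -5.66712171e-04
  1.41648863e+00 -1.37516622e+00]
192 [[170.95901607 199.60912278 188.37034015]
 [-14.89807542  12.04417493  -3.04413889]
 [292.7128677  326.85316746 312.16383363]]
```

View pics/w5.png

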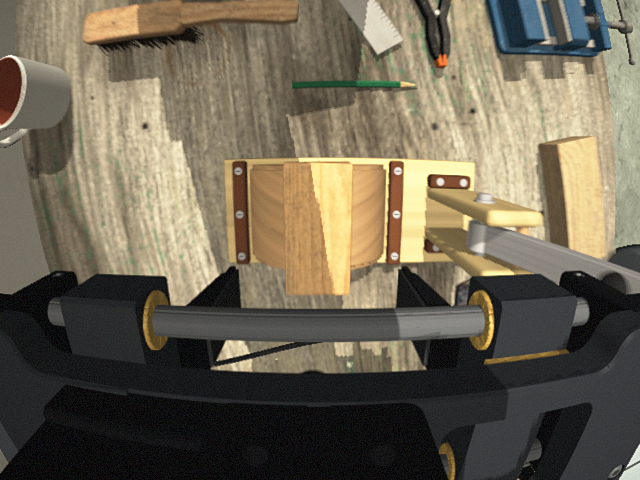

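View pics/s5.png

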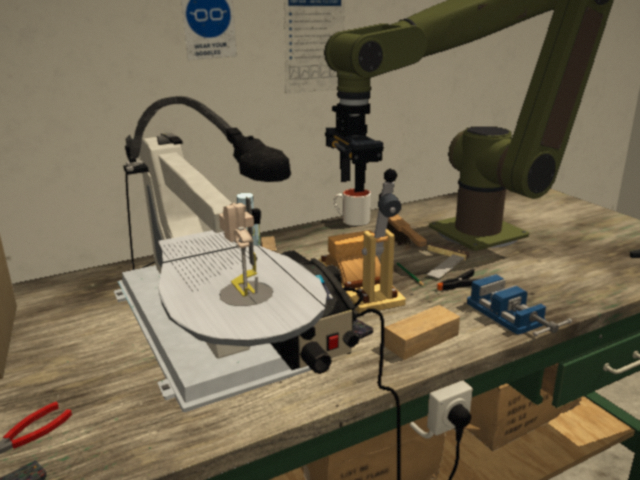

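The wrist view shows the block standing alone on the crown, over screws 238–397 with the block at 284–352. It is level and centred to about 1–3 mm. Next is the knob.

```bash
python3 - <<'E'
from h import *
im=cv2.imread('pics/s5.png'); crop(im,355,155,425,245,'pics/k5.png',6)
K=C0+.1824*EX
for p,a in [((.475,.13,.42),36),((K[0],K[1],.42),-8.5),((K[0],K[1],.36),-8.5)]: print(*rel(p,a))
E
```

```text
[ 0.0029  0.0546 -0.1689] [0.0031 0.0057 0.7936]
[ 0.0027  0.1814 -0.1688] [0.0054 0.0044 1.5703]
[ 0.0031  0.1814 -0.1088] [0.0054 0.0044 1.5703]
```

View pics/k5.png

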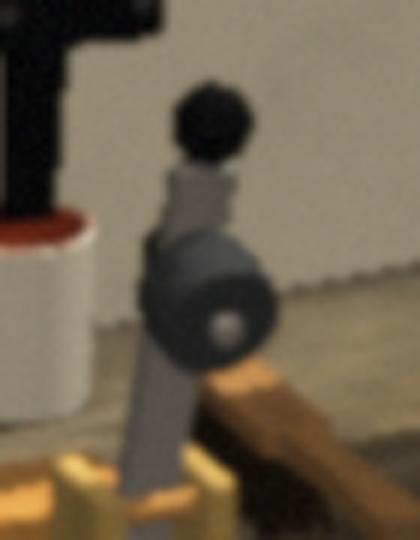

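>>> drive_tool:
  travel:
    - [0, 0, -0.04]
    - [0, 0, -0.08]
    - [0.002, 0.01, -0.12]
    - [0.003, 0.03, -0.155]
    - [0.003, 0.05, -0.169]
    - [0.003, 0.075, -0.169]
    - [0.003, 0.1, -0.169]
    - [0.003, 0.125, -0.169]
  delta_rot:
    - [0, 0, 0.14]
    - [0, 0, 0.28]
    - [0, 0, 0.42]
    - [0.003, 0.005, 0.56]
    - [0.003, 0.005, 0.7]
    - [0.004, 0.005, 0.84]
    - [0.004, 0.005, 0.98]
    - [0.004, 0.005, 1.12]
  jaw: [0.65, 0.65, 0.65, 0.65, 0.65, 0.65, 0.65, 0.65]

```text
t: 10.15
position: [0.4851, 0.2005, 0.4184]
ee_rot: [-0.001, 0.595, 0.804, -0.001]
ft_force: [-0.9, -0.4, 0.2]
finger_gap: 0.649
```

```bash
python3 - <<'E'
from h import *
K=C0+.1824*EX
for p,a in [((K[0],K[1],.40),-8.5)]: print(*rel(p,a))
E
```

```text
[0.0499 0.0245 0.0184] [-0.0023  0.0007  0.4444]
```

>>> drive_tool:
  travel:
    - [0.015, 0.008, 0.005]
    - [0.03, 0.016, 0.01]
    - [0.045, 0.022, 0.018]
    - [0.05, 0.0245, 0.018]
    - [0.05, 0.0245, 0.018]
  delta_rot:
    - [-0.002, 0, 0.13]
    - [-0.002, 0, 0.26]
    - [-0.002, 0, 0.38]
    - [-0.002, 0, 0.444]
    - [-0.002, 0, 0.444]
  jaw: [0.65, 0.65, 0.65, 0.65, 0.65]

```text
t: 10.65
position: [0.4934, 0.256, 0.3978]
ee_rot: [-0.0, 0.757, 0.653, -0.002]
ft_force: [0.4, -0.0, 1.0]
finger_gap: 0.646
```

```bash
python3 - <<'E'
from h import *
p,d=bot.snapshot('wrist'); cv2.imwrite('pics/w6.png',p[:,:,::-1])
m=bot.camera_model('wrist');P=tojig(wcloud(d,m))*1000
T=P.reshape(-1,3); T=T[(T[:,2]>303)&(T[:,2]<335)&(abs(T[:,0]-182)<30)&(abs(T[:,1])<20)]
print(len(T),np.c_[T.min(0),T.max(0),T.mean(0)])
T=P.reshape(-1,3); T=T[(T[:,2]>100)&(T[:,2]<118)&(abs(T[:,0])<45)]
print(len(T),np.median(T[:,2]),cv2.minAreaRect(T[:,:2].astype(np.float32)))
K=C0+.1824*EX
print(tojig(pose()[0])); print(*rel((K[0],K[1],.316),-8.5))
E
```

```text
1393 [[169.06235187 196.83241771 184.93732167]
 [-11.72338163  15.32757098   1.48527999]
 [311.40245095 328.86721305 323.03025638]]
1371 109.38765227938573 ((-11.414769172668457, -153.21075439453125), (28.47060775756836, 416.01153564453125), 0.5093446969985962)
[0.1825128  0.00041408 0.39855097]
[0.0001 0.0006 0.0825] [-0.0027  0.0024  0.0025]
```

View pics/w6.png

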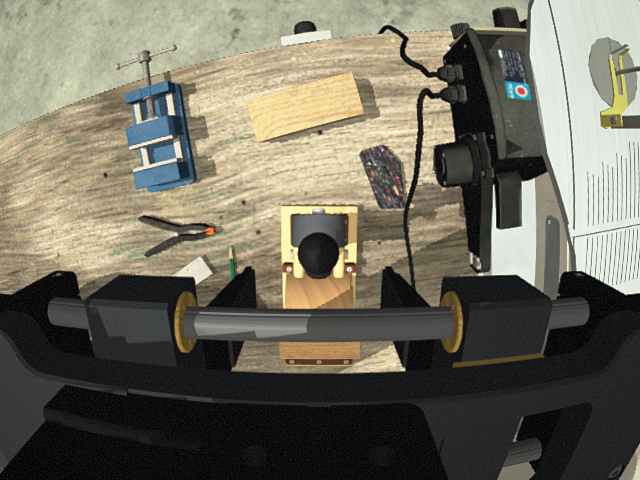

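The knob is at (318,255), centred between the fingers at 245 and 388. I'll descend and pinch it.

>>> drive_tool:
  travel:
    - [0, 0, 0.03]
    - [0, 0.0005, 0.06]
    - [0, 0.0005, 0.078]
    - [0, 0.0005, 0.083]
    - [0, 0.0005, 0.083]
  delta_rot:
    - [0, 0, 0]
    - [-0.002, 0.002, 0.002]
    - [-0.002, 0.002, 0.002]
    - [-0.002, 0.002, 0.002]
    - [-0.002, 0.002, 0.002]
  jaw: [0.65, 0.65, 0.65, 0.65, 0.65]

```text
t: 11.2
position: [0.4937, 0.255, 0.3151]
ee_rot: [-0.0, 0.757, 0.653, -0.001]
ft_force: [-0.1, -0.0, -0.3]
finger_gap: 0.649
```

>>> drive_tool:
  travel:
    - [0, 0, 0]
    - [0, 0, 0]
    - [0, 0, 0]
    - [0, 0, 0]
    - [0, 0, 0]
    - [0, 0, 0]
  delta_rot:
    - [0, 0, 0]
    - [0, 0, 0]
    - [0, 0, 0]
    - [0, 0, 0]
    - [0, 0, 0]
    - [0, 0, 0]
  jaw: [0.35, 0.22, 0.22, 0.22, 0.22, 0.22]
  grip_force: 25

```text
t: 11.8
position: [0.493, 0.2552, 0.3156]
ee_rot: [-0.001, 0.757, 0.653, -0.001]
ft_force: [-4.0, -0.1, 2.7]
finger_gap: 0.278
```

```bash
python3 - <<'E'
from h import *
p,d=bot.snapshot('wrist'); cv2.imwrite('pics/w7.png',p[:,:,::-1])
p=pose()[0]; o=bot.get_obs(); print(o['finger_gap']*95,o['ft_force'],tojig(p)*1000,rel(p,-8.5)[1])
E
```

```text
26.55376503118041 [-4.81329263  1.34748513  3.04505039] [182.08054921   0.96348685 315.54682942] [-0.0034  0.0008  0.0009]
```

View pics/w7.png

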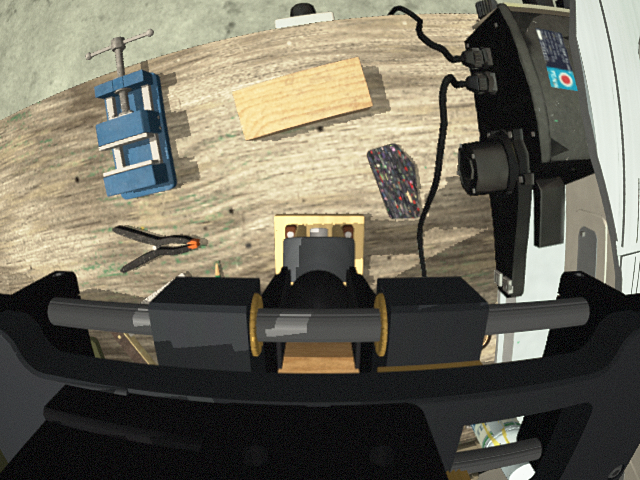

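```bash
cat >> h.py <<'E'
def arc(qs,dy=0):
    p,r=pose(); j=tojig(p)
    q0=np.arctan2(j[2]-.003-.130,.130-j[0]); rad=np.hypot(j[2]-.133,.130-j[0])
    print('q0',q0,'rad',rad,'jig',j,'tilt',rel(p,-8.5)[1], 'gap',bot.get_obs()['finger_gap']*95,'F',bot.get_obs()['ft_force'])
    out=[]
    for q in qs:
        t=np.array([.130-.190*np.cos(q),0,.133+.190*np.sin(q)]); 
        w=C0*[1,1,0]+t[0]*EX+dy*EY; w[2]=t[2]
        out.append(r.inv().apply(w-p).round(4).tolist())
    for q,o in zip(qs,out): print(round(q,3),o)
E
python3 - <<'E'
from h import *
arc(np.linspace(1.85,1.43,9)[1:],.001)
E
```

```text
q0 1.8487126148765902 rad 0.18983078922227023 jig [0.18208055 0.00096349 0.31554683] tilt [-0.0034  0.0008  0.0009] gap 26.55376503118041 F [-4.81329263  1.34748513  3.04505039]
1.798 [-0.0094, -0.0001, -0.0026]
1.745 [-0.0192, -0.0001, -0.0046]
1.693 [-0.029, -0.0001, -0.006]
1.64 [-0.0389, -0.0001, -0.007]
1.588 [-0.0489, -0.0001, -0.0074]
1.535 [-0.0589, -0.0001, -0.0073]
1.482 [-0.0688, -0.0001, -0.0067]
1.43 [-0.0787, -0.0001, -0.0055]
```

>>> drive_tool:
  travel:
    - [-0.0094, 0, -0.0026]
    - [-0.0192, 0, -0.0046]
    - [-0.029, 0, -0.006]
    - [-0.0389, 0, -0.007]
    - [-0.0489, 0, -0.0074]
    - [-0.0589, 0, -0.0073]
    - [-0.0688, 0, -0.0067]
    - [-0.0787, 0, -0.0055]
  delta_rot:
    - [0, 0, 0]
    - [0, 0, 0]
    - [0, 0, 0]
    - [0, 0, 0]
    - [0, 0, 0]
    - [0, 0, 0]
    - [0, 0, 0]
    - [0, 0, 0]
  jaw: [0.22, 0.22, 0.22, 0.22, 0.22, 0.22, 0.22, 0.22]

```text
t: 12.65
position: [0.4812, 0.1764, 0.3212]
ee_rot: [-0.001, 0.757, 0.653, -0.002]
ft_force: [-2.0, -0.2, -0.1]
finger_gap: 0.279
```

```bash
python3 - <<'E'
from h import *
arc(np.linspace(1.43,1.0,9)[1:],.001)
E
```

```text
q0 1.4248091315864695 rad 0.1901805386587446 jig [0.10233459 0.00096698 0.32115755] tilt [-0.0036  0.0012  0.0007] gap 26.548476648415644 F [-1.99666576 -0.24692203 -0.05984983]
1.376 [-0.0091, -0.0, 0.0018]
1.322 [-0.019, -0.0, 0.004]
1.269 [-0.0288, -0.0, 0.0068]
1.215 [-0.0385, -0.0, 0.0101]
1.161 [-0.048, -0.0, 0.0139]
1.108 [-0.0572, -0.0, 0.0183]
1.054 [-0.0662, 0.0, 0.0231]
1.0 [-0.075, 0.0, 0.0284]
```

>>> drive_tool:
  travel:
    - [-0.0091, 0, 0.0018]
    - [-0.019, 0, 0.004]
    - [-0.0288, 0, 0.0068]
    - [-0.0385, 0, 0.0101]
    - [-0.048, 0, 0.0139]
    - [-0.0572, 0, 0.0183]
    - [-0.0662, 0, 0.0231]
    - [-0.075, 0, 0.0284]
  delta_rot:
    - [0, 0, 0]
    - [0, 0, 0]
    - [0, 0, 0]
    - [0, 0, 0]
    - [0, 0, 0]
    - [0, 0, 0]
    - [0, 0, 0]
    - [0, 0, 0]
  jaw: [0.22, 0.22, 0.22, 0.22, 0.22, 0.22, 0.22, 0.22]

```text
t: 13.45
position: [0.47, 0.101, 0.2925]
ee_rot: [-0.001, 0.757, 0.653, -0.002]
ft_force: [-2.2, -3.3, 2.5]
finger_gap: 0.278
```

```bash
python3 - <<'E'
from h import *
p,d=bot.snapshot('wrist'); cv2.imwrite('pics/w8.png',p[:,:,::-1])
arc(np.linspace(1.0,.6,9)[1:],.001)
E
```

```text
q0 0.9850285324016061 rad 0.1901944440537654 jig [0.02485303 0.00093688 0.29148672] tilt [-0.0038  0.0044 -0.0004] gap 26.82192108842957 F [-2.57822128 -6.57867078  3.31233937]
0.95 [-0.0054, -0.0, 0.004]
0.9 [-0.0129, -0.0, 0.0097]
0.85 [-0.0202, 0.0, 0.0158]
0.8 [-0.0271, 0.0, 0.0223]
0.75 [-0.0337, 0.0001, 0.0291]
0.7 [-0.04, 0.0001, 0.0363]
0.65 [-0.0459, 0.0001, 0.0437]
0.6 [-0.0514, 0.0002, 0.0514]
```

View pics/w8.png

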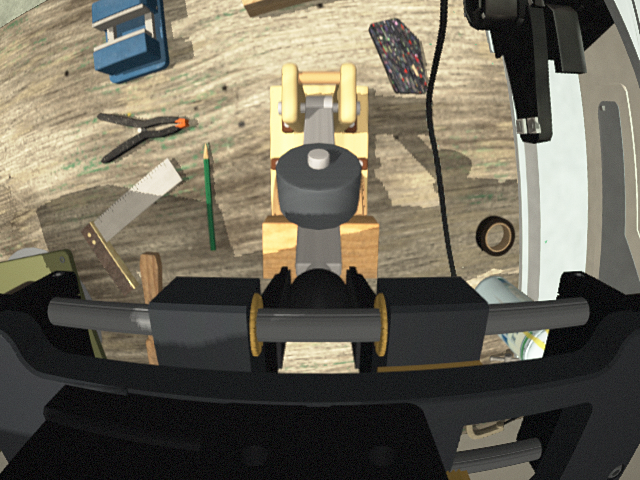

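The wrist view shows the weight standing on top of the bar at (318,185), with a pin on it at (318,158). I need to check its height against the gripper's body.

```bash
python3 - <<'E'
from h import *
p,d=bot.snapshot('wrist'); 
P=tojig(wcloud(d,bot.camera_model('wrist')))
q=.985; ex=np.array([-np.cos(q),0,np.sin(q)]); ez=np.array([np.sin(q),0,np.cos(q)])
Q=P-[.130,0,.130]; A=np.stack([Q@ex,Q[...,1],Q@ez],-1)*1000
for u in (318,300,335): print([(v,*A[v,u].round(0).astype(int)) for v in range(85,270,8)])
E
```

```text
[(85, np.int64(-114), np.int64(2), np.int64(-30)), (93, np.int64(2), np.int64(2), np.int64(12)), (101, np.int64(9), np.int64(2), np.int64(9)), (109, np.int64(19), np.int64(2), np.int64(6)), (117, np.int64(32), np.int64(2), np.int64(6)), (125, np.int64(45), np.int64(2), np.int64(7)), (133, np.int64(57), np.int64(2), np.int64(7)), (141, np.int64(67), np.int64(2), np.int64(6)), (149, np.int64(127), np.int64(2), np.int64(39)), (157, np.int64(134), np.int64(2), np.int64(39)), (165, np.int64(136), np.int64(2), np.int64(36)), (173, np.int64(138), np.int64(2), np.int64(33)), (181, np.int64(145), np.int64(2), np.int64(33)), (189, np.int64(151), np.int64(2), np.int64(33)), (197, np.int64(152), np.int64(2), np.int64(29)), (205, np.int64(152), np.int64(2), np.int64(24)), (213, np.int64(151), np.int64(2), np.int64(19)), (221, np.int64(152), np.int64(2), np.int64(13)), (229, np.int64(152), np.int64(2), np.int64(8)), (237, np.int64(156), np.int64(2), np.int64(7)), (245, np.int64(162), np.int64(2), np.int64(7)), (253, np.int64(167), np.int64(2), np.int64(7)), (261, np.int64(172), np.int64(2), np.int
[... 1744 characters left out ...]
(33)), (165, np.int64(132), np.int64(-7), np.int64(33)), (173, np.int64(139), np.int64(-6), np.int64(33)), (181, np.int64(145), np.int64(-6), np.int64(33)), (189, np.int64(150), np.int64(-6), np.int64(32)), (197, np.int64(150), np.int64(-6), np.int64(28)), (205, np.int64(151), np.int64(-6), np.int64(23)), (213, np.int64(151), np.int64(-6), np.int64(18)), (221, np.int64(150), np.int64(-7), np.int64(12)), (229, np.int64(150), np.int64(-7), np.int64(6)), (237, np.int64(157), np.int64(-7), np.int64(8)), (245, np.int64(162), np.int64(-6), np.int64(7)), (253, np.int64(167), np.int64(-6), np.int64(7)), (261, np.int64(172), np.int64(-6), np.int64(7)), (269, np.int64(174), np.int64(-6), np.int64(4))]
```

Weight top is 39 mm above the bar's middle line, so 169 mm when level, and the body will be at about 192 mm. That clears. Continuing from the current pose.

>>> drive_tool:
  travel:
    - [-0.0054, 0, 0.004]
    - [-0.0129, 0, 0.0097]
    - [-0.0202, 0, 0.0158]
    - [-0.0271, 0, 0.0223]
    - [-0.0337, 0, 0.0291]
    - [-0.04, 0, 0.0363]
    - [-0.0459, 0, 0.0437]
    - [-0.0514, 0, 0.0514]
  delta_rot:
    - [0, 0, 0]
    - [0, 0, 0]
    - [0, 0, 0]
    - [0, 0, 0]
    - [0, 0, 0]
    - [0, 0, 0]
    - [0, 0, 0]
    - [0, 0, 0]
  jaw: [0.22, 0.22, 0.22, 0.22, 0.22, 0.22, 0.22, 0.22]

```text
t: 14.35
position: [0.4622, 0.0491, 0.2397]
ee_rot: [-0.0, 0.758, 0.652, -0.002]
ft_force: [1.0, -1.2, -3.3]
finger_gap: 0.281
```

```bash
python3 - <<'E'
from h import *
arc(np.linspace(.6,.24,9)[1:],.001)
E
```

```text
q0 0.598641821965514 rad 0.18929567633931974 jig [-0.02637749  0.00095189  0.23967209] tilt [-0.0032  0.0029 -0.0008] gap 26.649450631643408 F [ 0.9651977  -1.2039613  -3.33914391]
0.555 [-0.0051, -0.0, 0.0066]
0.51 [-0.0094, 0.0, 0.0139]
0.465 [-0.0134, 0.0, 0.0215]
0.42 [-0.017, 0.0001, 0.0292]
0.375 [-0.0203, 0.0001, 0.0371]
0.33 [-0.0232, 0.0001, 0.0452]
0.285 [-0.0258, 0.0001, 0.0533]
0.24 [-0.028, 0.0002, 0.0616]
```

>>> drive_tool:
  travel:
    - [-0.0051, 0, 0.0066]
    - [-0.0094, 0, 0.0139]
    - [-0.0134, 0, 0.0215]
    - [-0.017, 0, 0.0292]
    - [-0.0203, 0, 0.0371]
    - [-0.0232, 0, 0.0452]
    - [-0.0258, 0, 0.0533]
    - [-0.028, 0, 0.0616]
  delta_rot:
    - [0, 0, 0]
    - [0, 0, 0]
    - [0, 0, 0]
    - [0, 0, 0]
    - [0, 0, 0]
    - [0, 0, 0]
    - [0, 0, 0]
    - [0, 0, 0]
  jaw: [0.22, 0.22, 0.22, 0.22, 0.22, 0.22, 0.22, 0.22]

```text
t: 15.15
position: [0.458, 0.0209, 0.1777]
ee_rot: [0.0, 0.758, 0.652, -0.002]
ft_force: [3.0, 0.8, -3.2]
finger_gap: 0.282
```

```bash
python3 - <<'E'
from h import *
p,d=bot.snapshot('scene'); cv2.imwrite('pics/s9.png',p[:,:,::-1]); crop(p[:,:,::-1],300,130,440,310,'pics/s9c.png',4)
arc([.2,.16,.12,.1,.08,.06,.05,.05],.001)
E
```

```text
q0 0.22958349391671676 rad 0.19016969522866825 jig [-0.05517988  0.00096301  0.17627729] tilt [-0.0024  0.0035 -0.0009] gap 26.897759703595504 F [ 6.63815609 -1.34963632 -4.35861139]
0.2 [-0.001, -0.0, 0.0055]
0.16 [-0.0023, -0.0, 0.013]
0.12 [-0.0034, 0.0, 0.0205]
0.1 [-0.0038, 0.0, 0.0243]
0.08 [-0.0041, 0.0, 0.0281]
0.06 [-0.0044, 0.0, 0.0319]
0.05 [-0.0045, 0.0, 0.0338]
0.05 [-0.0045, 0.0, 0.0338]
```

View pics/s9c.png

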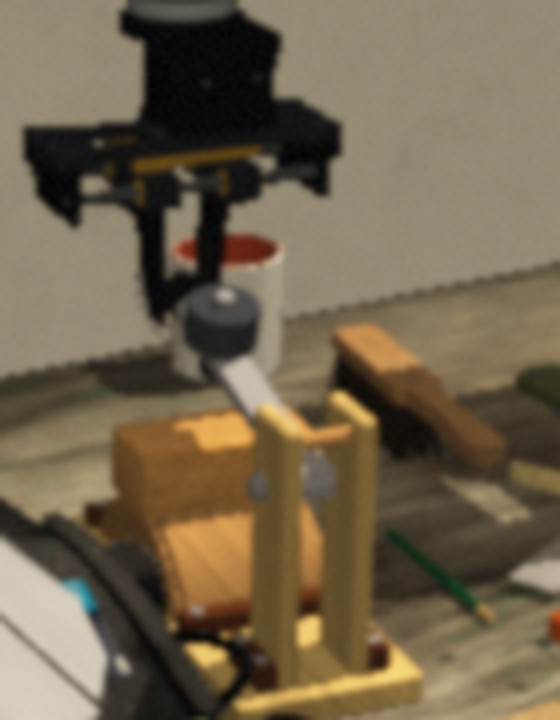

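>>> drive_tool:
  travel:
    - [-0.001, 0, 0.0055]
    - [-0.0023, 0, 0.013]
    - [-0.0034, 0, 0.0205]
    - [-0.0038, 0, 0.0243]
    - [-0.0041, 0, 0.0281]
    - [-0.0044, 0, 0.0319]
    - [-0.0045, 0, 0.0338]
    - [-0.0045, 0, 0.0338]
  delta_rot:
    - [0, 0, 0]
    - [0, 0, 0]
    - [0, 0, 0]
    - [0, 0, 0]
    - [0, 0, 0]
    - [0, 0, 0]
    - [0, 0, 0]
    - [0, 0, 0]
  jaw: [0.22, 0.22, 0.22, 0.22, 0.22, 0.22, 0.22, 0.22]

```text
t: 16.0
position: [0.4572, 0.016, 0.1424]
ee_rot: [0.0, 0.758, 0.652, -0.002]
ft_force: [2.2, -2.2, -3.3]
finger_gap: 0.284
```

```bash
python3 - <<'E'
from h import *
arc([.04,.03,.02,.015,.01,.005,0,0,-.005,-.01],.001)
E
```

```text
q0 0.04934787367189178 rad 0.19007658221119966 jig [-0.05984519  0.00093981  0.14237607] tilt [-0.0021  0.0037 -0.0009] gap 26.934388898164045 F [ 2.15700066 -2.16373408 -3.30374499]
0.04 [0.0, -0.0001, 0.0018]
0.03 [-0.0001, -0.0001, 0.0037]
0.02 [-0.0001, -0.0, 0.0056]
0.015 [-0.0001, -0.0, 0.0065]
0.01 [-0.0001, -0.0, 0.0075]
0.005 [-0.0001, -0.0, 0.0084]
0 [-0.0001, -0.0, 0.0094]
0 [-0.0001, -0.0, 0.0094]
-0.005 [-0.0001, -0.0, 0.0103]
-0.01 [-0.0001, -0.0, 0.0113]
```

>>> drive_tool:
  travel:
    - [0, 0, 0.0015]
    - [0, 0, 0.003]
    - [0, 0, 0.0045]
    - [0, 0, 0.0055]
    - [0, 0, 0.0065]
    - [0, 0, 0.0075]
    - [0, 0, 0.0075]
  delta_rot:
    - [0, 0, 0]
    - [0, 0, 0]
    - [0, 0, 0]
    - [0, 0, 0]
    - [0, 0, 0]
    - [0, 0, 0]
    - [0, 0, 0]
  jaw: [0.22, 0.22, 0.22, 0.22, 0.22, 0.22, 0.22]

```text
t: 16.7
position: [0.4572, 0.0159, 0.1348]
ee_rot: [0.0, 0.758, 0.652, -0.002]
ft_force: [3.4, -3.2, -3.2]
finger_gap: 0.278
```

>>> drive_tool:
  travel:
    - [0, 0, 0.0005]
    - [0, 0, 0.001]
    - [0, 0, 0.001]
    - [0, 0, 0.001]
  delta_rot:
    - [0, 0, 0]
    - [0, 0, 0]
    - [0, 0, 0]
    - [0, 0, 0]
  jaw: [0.22, 0.22, 0.22, 0.22]

```text
t: 17.1
position: [0.4572, 0.0159, 0.1337]
ee_rot: [0.0, 0.758, 0.652, -0.002]
ft_force: [2.2, -3.2, -4.5]
finger_gap: 0.282
```

>>> drive_tool:
  travel:
    - [0, 0, 0.0005]
    - [0, 0, 0.001]
    - [0, 0, 0.001]
    - [0, 0, 0.001]
  delta_rot:
    - [0, 0, 0]
    - [0, 0, 0]
    - [0, 0, 0]
    - [0, 0, 0]
  jaw: [0.22, 0.22, 0.22, 0.22]

```text
t: 17.5
position: [0.4572, 0.0159, 0.1329]
ee_rot: [0.0, 0.758, 0.652, -0.002]
ft_force: [1.7, -2.6, -2.6]
finger_gap: 0.283
```

>>> drive_tool:
  travel:
    - [0, 0, 0.0005]
    - [0, 0, 0.001]
    - [0, 0, 0.001]
    - [0, 0, 0.001]
  delta_rot:
    - [0, 0, 0]
    - [0, 0, 0]
    - [0, 0, 0]
    - [0, 0, 0]
  jaw: [0.22, 0.22, 0.22, 0.22]

```text
t: 17.9
position: [0.4573, 0.0159, 0.1325]
ee_rot: [0.0, 0.758, 0.652, -0.002]
ft_force: [-1.5, -2.2, 3.9]
finger_gap: 0.283
```

```bash
python3 - <<'E'
from h import *
p,d=bot.snapshot('wrist'); cv2.imwrite('pics/w10.png',p[:,:,::-1])
P=tojig(wcloud(d,bot.camera_model('wrist')))*1000
print('weight top',P[120:280:10,300].round(0).tolist())
p,d=bot.snapshot('scene'); crop(p[:,:,::-1],300,130,440,310,'pics/s10c.png',4)
arc([0])
E
```

```text
weight top [[16.0, 7.0, 161.0], [13.0, 8.0, 160.0], [10.0, 7.0, 161.0], [7.0, 7.0, 161.0], [3.0, 8.0, 160.0], [0.0, 7.0, 166.0], [-3.0, 8.0, 161.0], [-7.0, 8.0, 161.0], [-10.0, 8.0, 160.0], [-14.0, 8.0, 160.0], [-17.0, 8.0, 161.0], [-26.0, 9.0, 135.0], [-30.0, 9.0, 134.0], [-35.0, 9.0, 134.0], [-39.0, 9.0, 134.0], [-78.0, 15.0, 31.0]]
q0 -0.002946774409096896 rad 0.18986555978906997 jig [-0.05986474  0.00086788  0.13244051] tilt [-0.0021  0.0037 -0.0008] gap 26.57915468525972 F [-0.677639   -2.38904735  4.63710602]
0 [-0.0001, 0.0009, -0.0006]
```

View pics/w10.png

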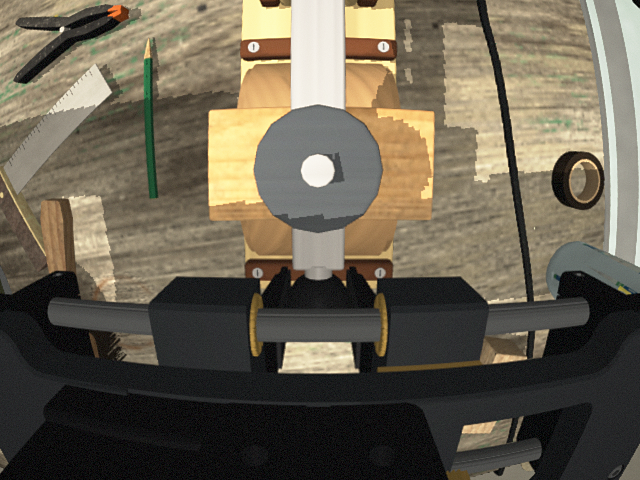

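View pics/s10c.png

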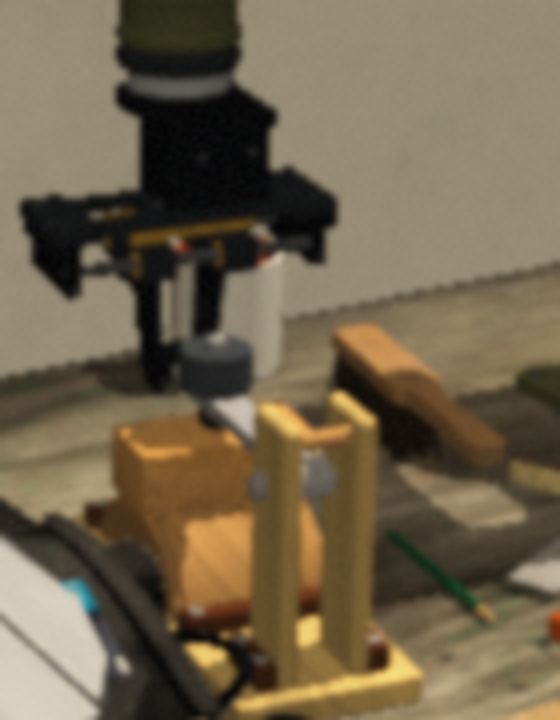

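The foot is down: Fz flipped from -3 to +4 N with the arm level, and the block is centred at (320,165). I'll ease off a hair and let go.

>>> drive_tool:
  travel:
    - [0, 0, -0.0003]
    - [0, 0, -0.0003]
    - [0, 0, -0.0003]
    - [0, 0, -0.0003]
    - [0, 0, -0.0003]
    - [0, 0, -0.0003]
    - [0, 0, -0.0003]
  delta_rot:
    - [0, 0, 0]
    - [0, 0, 0]
    - [0, 0, 0]
    - [0, 0, 0]
    - [0, 0, 0]
    - [0, 0, 0]
    - [0, 0, 0]
  jaw: [0.28, 0.3, 0.33, 0.38, 0.45, 0.52, 0.55]
  grip_force: 5

```text
t: 18.7
position: [0.4573, 0.0159, 0.1327]
ee_rot: [0.0, 0.758, 0.652, -0.002]
ft_force: [-0.2, -0.3, -0.3]
finger_gap: 0.533
```

>>> drive_tool:
  travel:
    - [0, 0, -0.005]
    - [0, 0, -0.02]
    - [0, 0, -0.045]
    - [0, 0, -0.08]
    - [0, 0, -0.12]
    - [0, 0, -0.16]
    - [0, 0, -0.18]
    - [0, 0, -0.18]
  delta_rot:
    - [0, 0, 0]
    - [0, 0, 0]
    - [0, 0, 0]
    - [0, 0, 0]
    - [0, 0, 0]
    - [0, 0, 0]
    - [0, 0, 0]
    - [0, 0, 0]
  jaw: [0.58, 0.58, 0.58, 0.58, 0.58, 0.58, 0.58, 0.58]

```text
t: 19.5
position: [0.4595, 0.0165, 0.3185]
ee_rot: [0.004, 0.758, 0.652, 0.001]
ft_force: [-0.6, -0.1, -0.0]
finger_gap: 0.582
```

```bash
python3 - <<'E'
from h import *
p,d=bot.snapshot('wrist'); cv2.imwrite('pics/w11.png',p[:,:,::-1])
P=tojig(wcloud(d,bot.camera_model('wrist')))*1000
T=P.reshape(-1,3); T=T[(T[:,2]>100)&(T[:,2]<118)&(abs(T[:,0])<45)&(abs(T[:,1])<75)]
print(len(T),np.median(T[:,2]),np.linalg.lstsq(np.c_[T[:,:2],np.ones(len(T))],T[:,2],rcond=None)[0],cv2.minAreaRect(T[:,:2].astype(np.float32)))
T=P.reshape(-1,3); T=T[(T[:,2]>131)&(T[:,2]<142)&(abs(T[:,1])<10)&(T[:,0]>-45)&(T[:,0]<100)]
print('bar',len(T),np.polyfit(T[:,0],T[:,2],1))
p,d=bot.snapshot('scene'); crop(p[:,:,::-1],300,130,440,310,'pics/s11c.png',4)
o=bot.get_obs(); print(o['t'],o['position'],o['finger_gap'],o['ft_force'])
E
```

```text
3926 105.7527700786399 [3.23303034e-05 3.68613926e-03 1.05744844e+02] ((0.12958145141601562, 2.5508880615234375), (110.31082153320312, 54.12721252441406), 89.86051940917969)
bar 1779 [2.86664366e-03 1.31939144e+02]
19.6 [0.45768286 0.01655148 0.31303535] 0.5796499499500485 [-0.14168451 -0.53542486 -0.54035627]
```

View pics/w11.png

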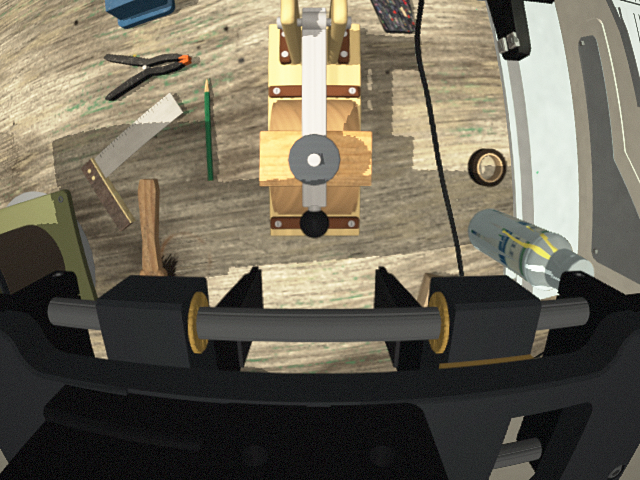

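View pics/s11c.png

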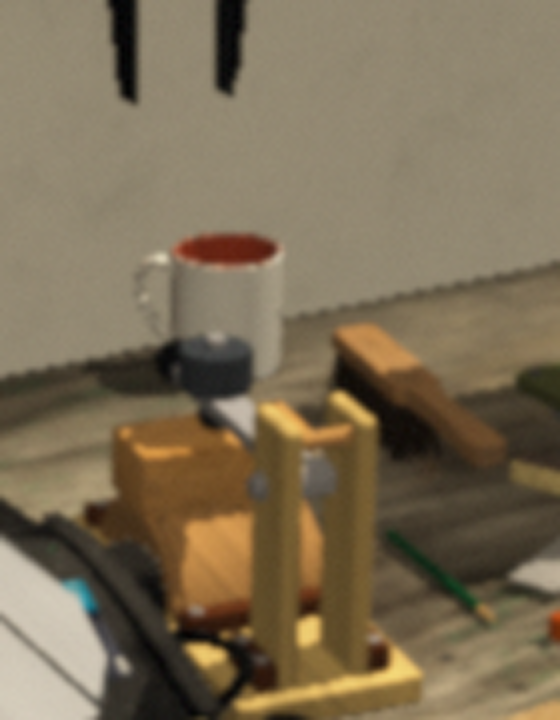

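>>> drive_tool:
  travel:
    - [0, 0, 0]
    - [0, 0, 0]
    - [0, 0, 0]
    - [0, 0, 0]
  delta_rot:
    - [0, 0, 0]
    - [0, 0, 0]
    - [0, 0, 0]
    - [0, 0, 0]
  jaw: [0.58, 0.58, 0.58, 0.58]

```text
t: 20.0
position: [0.4574, 0.0166, 0.3121]
ee_rot: [0.0, 0.758, 0.652, -0.002]
ft_force: [-0.9, -0.6, 0.6]
finger_gap: 0.58
```

```bash
python3 - <<'E'
from h import *
p,d=bot.snapshot('wrist')
P=tojig(wcloud(d,bot.camera_model('wrist')))*1000
T=P.reshape(-1,3); T=T[(T[:,2]>100)&(T[:,2]<118)&(abs(T[:,0])<45)&(abs(T[:,1])<75)]
print(np.median(T[:,2]),np.linalg.lstsq(np.c_[T[:,:2],np.ones(len(T))],T[:,2],rcond=None)[0],cv2.minAreaRect(T[:,:2].astype(np.float32)))
print(bot.finish_job())
E
```

```text
109.14081068842371 [ 7.45342067e-04 -1.05305360e-03  1.09124553e+02] ((0.3377876281738281, -0.02849578857421875), (110.12171173095703, 54.64824676513672), 89.88867950439453)
the job is handed in; nothing more can be done
None
```

The job is done and handed in at about 20 s of the 69 s allowed. The hand-in gave no verdict, so what follows are my own measurements.

- **Block:** I set the middle block on the crown with light contact (about 6 N). It stood by itself, level to about 0.006 rad, for several seconds with the arm still up.
- **Arm:** I pinched the knob and lowered the arm along its arc at about 0.5 to 0.6 rad/s. The foot touched down at about 4 N, and I then let go and rose clear.
- **Last check, just before hand-in:** the block's top was at 109.1 mm against 109 expected. It was level to about 0.001 rad, centred to about 0.4 mm and square to about 0.1 degrees, with the gripper well clear. The bar measured level to about 0.003 rad in the picture before that.

One reading disagreed: a picture taken while the arm was still settling put the block's top at 105.8 mm, but a repeat at rest gave 109.1. I did not measure the bystanders again at the end. I never touched them.

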